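# Open the bamboo swab box to its marked stop

## Task

Open the bamboo swab box without picking it up: with a fingertip, press down the black thumb pad in the middle of its lid to free the lid's friction hold and, keeping the pad pressed, push the lid out over the box's low end until its back edge reaches the black stop marks on the rails, so that the swabs are uncovered. Then let the pad spring back up and move away. Do not force the lid while it is held, do not shove or lift the box, and leave the perfume, nail clipper, soap dish and brush as they stand.

Things in the scene. Friction and masses are not known exactly. Their poses are not given: they have to be found in the camera images.
- thumb_top (a point): Centre of the top of the black rubber thumb pad in the middle of the lid, 64 mm above the ledge at rest; moves with pad and lid. Pad 50 mm across the lid (x), 56 mm along it (y); at each y end a rib 5 mm wide, 3 mm high, 46 mm clear between. It stands 8 mm above the lid, 2 mm above the box's rails (70 mm apart). +y is the way the lid slides open, +z up.
- thumb (a joint): How far the pad is pressed, m: 0 at rest, 0.004 fully down (still 4 mm proud of the lid). Its spring gives 9 N at 0, 11 N fully down. At 0 rubber shoes wedge under the rails and hold the lid with about 8 N, more than the box's grip on the ledge; pressed 1 mm or more the lid is free (1 N drag). Pressing elsewhere on the lid does nothing.
- lid (a joint): Opening of the lid, m: 0 shut, 0.085 at the marked stop, where it can go no farther. Starts between 0 and 0.02.
- lid_edge (a point): Middle of the lid's back edge (it uncovers the swabs), on the lid's top face, 56 mm above the ledge, 97 mm behind the pad's centre (-y). Lid 202 mm long, 80 mm wide, 6 mm thick. A thin dark line crosses the lid 3 mm from this edge; the other end has none. Axes as the box's.
- stop_mark (a point): Point midway between the two black stop marks, 5 mm wide strips inlaid across the tops of the box's two long rails, at the height of the lid's top. With the lid at its stop, its back edge lies here. Fixed to the box, 12 mm behind its centre (-y).
- swab_box: Bamboo box standing loose on four rubber feet on the ledge: 96 mm wide (x), 210 mm long (y), 62 mm high, about 0.6 kg with lid and swabs. Origin: centre of the underside, z up. The lid runs in grooves under the two long rails and comes out over the low end at +y. It may be turned any way round.
- ledge: Fixed terracotta ceramic ledge, 480 mm deep (x), 980 mm wide (y), 30 mm thick, its top 30 mm above the work surface. Origin: centre of its underside.
- perfume_mid (a point): Bystander: amber glass perfume bottle with a gold cap, 44 x 28 mm, 100 mm tall, upright; half-way up. Leave alone.
- clipper_mid (a point): Bystander: green plastic nail clipper lying flat, 68 x 14 mm, 16 mm high; its centre. Leave alone.
- soap_dish_mid (a point): Bystander: white soap dish with a bar of soap, 76 x 112 mm, 27 mm high; its centre. Leave alone.
- brush_mid (a point): Bystander: round pink silicone scrub brush, bristles down, 66 mm wide, 46 mm high with its knob; its centre. Leave alone.

How it is judged:
By the outcome, as a careful person would: the job done as asked, in the order asked, and still so for the second after the job is handed in, with the robot touching nothing.
It also fails if it takes over 38 s, if anything falls off the work surface, if the arm or the gripper's body presses on something with over 40 N, if the wrist force passes 120 N, or if a joint passes its speed limit or range.

## Robot

A 6-joint arm with a two-finger parallel gripper is mounted at the origin on the work surface. World frame = base frame: x ahead of the robot, y to its left, z up, the work surface at z = 0. Lengths are in m, angles in rad, forces in N, time in s.
With the tool pointing down it reaches from about 0.35 to 0.975 m from the base axis. Payload 4.9 kg.
Tool frame: the origin (TCP) lies at the very end of the fingers, on their centre line; the grasp point (between the pads) lies behind it (manip.grip_depth is the z of the grasp point in the tool frame, in m); z points along the fingers, y is the direction in which the jaws open and shut (so a half turn about z gives the same grasp; the last joint's range is limited). The gripper opens to 85 mm and grips with 20 to 120 N. Pads are 22 mm wide; open, the fingers measure 114 mm over their backs; the gripper's body (76 mm by 85 mm) begins 54 mm behind the grasp point. The pads swing forward as they close: fully open they stand 13 mm farther back than shut.
Start: joints at [1.009, 0.053, 1.613, -0, 1.476, -0.119], TCP at [0.268, 0.565, 0.231] pointing down, gripper open.
Joint ranges: [-3.01, 3.01], [-1.01, 2.22], [0.06, 2.58], [-1.02, 4.17], [0.09, 2.62], [-3.14, 3.14]. Speed limits (rad/s): [2.57, 2.57, 3.14, 3.14, 3.14, 3.14].

## Interface

Orientations are given as a unit quaternion [w, x, y, z].
In Python, from plant import state, optics, manip, silhouettes, place_of gives the robot as it stands. The module is installed in compiled form; this text tells all that it offers.
- The arm moves only by the tool jog_arm, never from a script. Its argument "increments" is a list of rows, each an object with "slide": the shift along the tool's x, y, z in mm, a list of three; "rotation": the turn, a rotation vector about the tool's x, y, z in degrees, a list of three. A call has 1 to 20 rows; each row shifts and turns the commanded pose from where the row before left it, along the tool's axes as they then stand; what a row does not reach is not made up. A row lasts 1/12 s, in which the tool goes at most 41.7 mm and 7.16 degrees, less where a joint would pass 70% of its speed; a pose out of reach is approached as far as the arm can. A call with a gripper value outside its range is refused whole. "fingers" is the opening, from 0 (shut) to 1 (fully open), set as the call begins (left out, the last holds). The fingers move at their own pace and stop on an object; the grip force is fixed at half the most. Time passes only in rows, so rows that do not move let the fingers close. It gives the time, the measured TCP pose, the force and the opening at its end, in the units of the state.
- state(): the state, without advancing time (a new reading comes with each control period).
- optics.grab_frame(name): name is "side" or "top"; returns a dict with "frame" (384x512x3 uint8, blue, green, red), "camera_matrix" (3x3 intrinsics, pixels), "distortion" ([k1, k2, p1, p2, k3] as OpenCV has them; the pictures are not rectified), "R" (3x3) and "t" (3): a world point X has camera coordinates R X + t. Camera axes: x right, y down, z forward; pixel columns grow to the right and rows downward; lengths in m; the calibration is good to about 2 mm. A picture is of the moment at which its call begins. There is no depth.
- manip.job_done(): hands the job in, once; it reports no verdict.
Trained networks look in the newest picture that a camera, given by its name, has taken for a name from the list of things; names that differ only in an ending like _2 or _b are one class to them, and where a whole thing is asked for, a point or a joint stands for the part that bears it (a point fixed in the world has none). Each returns a list of dicts, best first, with "score" (0 to 1); they miss things now and then, are a little off and sometimes report something else, mostly with a low value. They report only what shows in the picture. A call takes as long as a camera call.
- silhouettes(thing, camera): "mask" (384x512 bool, what is visible of it) and "bbox" ([left, top, right, bottom] in pixels, round what is visible of it).
- place_of(thing, camera): "uv" ([column, row] in pixels: a listed point, or the origin of a listed thing).
The state is a dict: "time": time; "joint_pos": joint angles; "joint_vel": joint speeds; "joint_efforts": joint torques, N m; "tool_pos": TCP position; "tool_rot": TCP orientation; "contact_force": force on the tool from outside, world axes, zero at the start; "ft_torque": the same for the moment, N m; "gripper_width": opening from 0.0 (shut) to 1.0 (fully open).
Only numpy, scipy, OpenCV 4.12 (cv2) and the standard library are available. Lean on these libraries where they do the work, as an engineer would, in place of code of your own. Each camera call takes 0.05 s, during which the arm holds its last target.

## Working session

There is one attempt and no reset: what is moved stays moved. The work goes in short steps, Python scripts to look and compute and a tool call to move; the robot and the scene stay as the last step left them, time stands still between calls to the robot, and variables do not carry over. Pictures are saved under pics/ and viewed, and the job is handed in when it is done.

Besides the shell and the picture viewer there is one more tool, called after "Request:" by a JSON object that holds its "fn" and its "kwargs", one argument or row to a line. jog_arm: Moves the arm, as the interface text tells. Its arguments: {"type":"object","properties":{"increments":{"type":"array","items":{"type":"object","properties":{"slide":{"type":"array","items":{"type":"number"}},"rotation":{"type":"array","items":{"type":"number"}}}}},"fingers":{"type":"number"}},"required":["increments"]}

```bash
mkdir -p pics; cat > h.py <<'E'
import numpy as np,cv2,json
from plant import state, optics, manip, silhouettes, place_of
def ray(f,uv):
    p=cv2.undistortPoints(np.array([[uv]],float),f["camera_matrix"],np.array(f["distortion"],float))[0,0]
    R=np.array(f["R"]);t=np.array(f["t"])
    return -R.T@t, R.T@np.array([p[0],p[1],1.])
def at(f,uv,z):
    o,d=ray(f,uv); return o+d*(z-o[2])/d[2]
def proj(f,X):
    R=np.array(f["R"]);return cv2.projectPoints(np.array(X,float).reshape(-1,3),cv2.Rodrigues(R)[0],np.array(f["t"],float),f["camera_matrix"],np.array(f["distortion"],float))[0][:,0]
E
python3 - <<'E'
from h import *
F={}
for c in("top","side"):
    f=F[c]=optics.grab_frame(c); cv2.imwrite(f"pics/{c}0.png",f["frame"])
    for n,z in(("thumb_top",.094),("lid_edge",.086),("stop_mark",.086),("swab_box",.03),("perfume_mid",.08),("clipper_mid",.038),("soap_dish_mid",.0435),("brush_mid",.053)):
        for r in place_of(n,c)[:2]: print(c,n,np.round(r["uv"],1),round(r["score"],2),np.round(at(f,r["uv"],z),4))
s=state();print({k:np.round(v,4) for k,v in s.items()},manip.grip_depth)
E
```

```text
top thumb_top [235.9 203.9] 0.93 [0.5744 0.0602 0.094 ]
top lid_edge [272.6 254.3] 0.9 [0.4911 0.0109 0.086 ]
top lid_edge [161.6 221.2] 0.64 [0.56   0.1792 0.086 ]
top stop_mark [241.6 219.9] 0.57 [0.5494 0.0538 0.086 ]
top swab_box [239.6 220.7] 0.64 [0.5562 0.0584 0.03  ]
top swab_box [270.5 253.1] 0.4 [0.4966 0.0119 0.03  ]
top perfume_mid [161.8 224. ] 0.8 [0.5564 0.1803 0.08  ]
top clipper_mid [208.5 281.6] 0.61 [0.4604 0.1181 0.038 ]
top soap_dish_mid [317.5 190.3] 0.56 [ 0.5929 -0.0781  0.0435]
top brush_mid [261.3 125.9] 0.76 [0.7134 0.0055 0.053 ]
top brush_mid [162.9 222.7] 0.47 [0.5624 0.1838 0.053 ]
side lid_edge [286.1 178. ] 0.65 [0.5015 0.0219 0.086 ]
side stop_mark [258.7 182. ] 0.55 [0.5511 0.041  0.086 ]
side swab_box [253.1 210.5] 0.66 [0.5595 0.0599 0.03  ]
side perfume_mid [244.5 235.4] 0.95 [0.5556 0.1773 0.08  ]
side perfume_mid [257.  185.4] 0.58 [0.5539 0.0441 0.08  ]
side clipper_mid [307.9 234.4] 0.78 [0.4512 0.1183 0.038 ]
side soap_dish_mid [245.6 165.8] 0.76 [ 0.5937 -0.0618  0.0435]
side brush_mid [183.3 176.6] 0.63 [0.711  0.0037 0.053 ]
side brush_mid [288. 178.] 0.58 [ 0.5006 -0.0205  0.053 ]
{'time': np.float64(0.9), 'joint_pos': array([ 1.009 ,  0.0527,  1.6129, -0.    ,  1.476 , -0.119 ]), 'joint_vel': array([ 0.0002, -0.0001, -0.0018, -0.0006, -0.0035,  0.0005]), 'joint_efforts': array([-1.40000e-03, -3.93686e+01, -3.70466e+01, -2.00000e-04,
        2.00000e-04,  0.00000e+00]), 'tool_pos': array([0.2678, 0.5647, 0.2313]), 'tool_rot': array([0.    , 0.2196, 0.9756, 0.    ]), 'contact_force': array([-0.4479, -0.0899, -0.1146]), 'ft_torque': array([-0.0717,  0.0614, -0.0353]), 'gripper_width': np.float64(0.996)} -0.0187
```

```bash
python3 - <<'E'
import cv2
for c,(x,y) in (("top",(140,100)),("side",(150,110))):
    i=cv2.imread(f"pics/{c}0.png")
    cv2.imwrite(f"pics/{c}0z.png",cv2.resize(i[y:y+200,x:x+220],None,fx=3,fy=2.99,interpolation=cv2.INTER_CUBIC))
E
```

```text
(no output)
```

View pics/top0z.png

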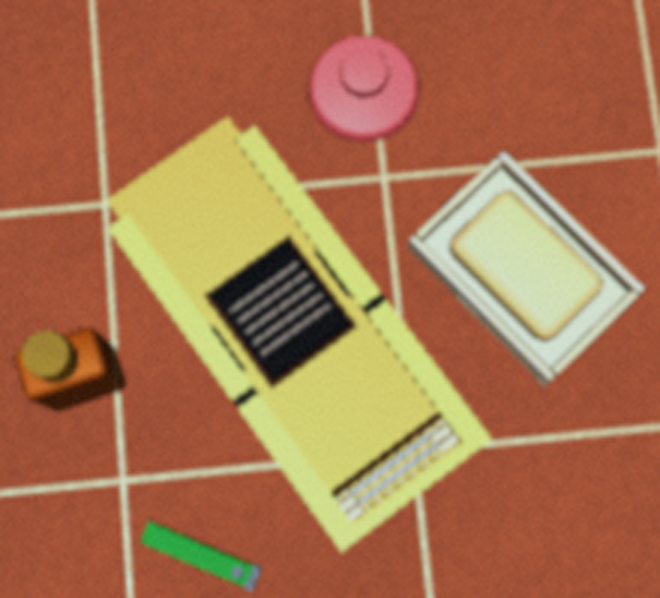

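View pics/side0z.png

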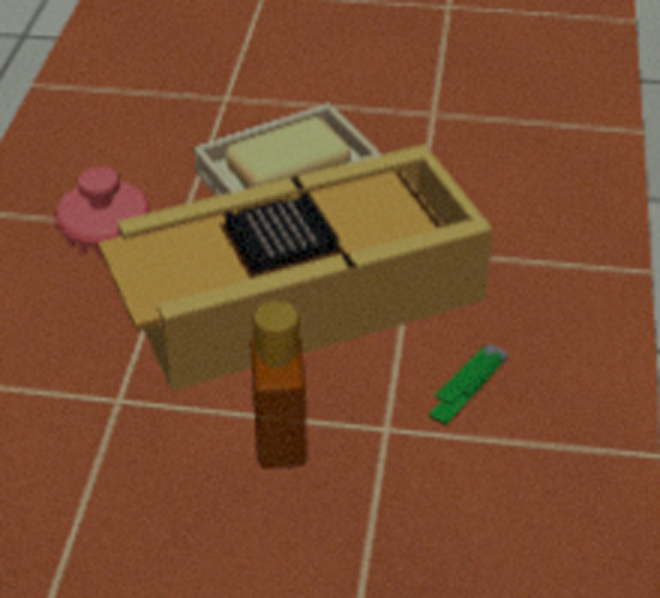

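View pics/side0.png

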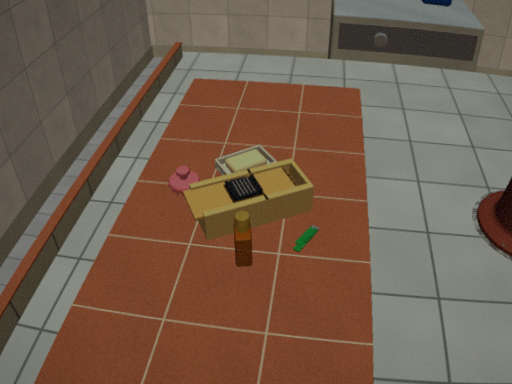

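The top view shows the open (low) end at the upper left. The box's back corners are at about (254,284) and (304,246), the pad's centre is near (234,204), and the dark lid line runs from about (252,265) to (286,239). The swabs show 1–2 cm at the back.

```bash
python3 - <<'E'
from h import *
f=optics.grab_frame("top")
u=lambda x,y:(140+x/3,100+y/2.99)
P=lambda x,y,z:at(f,u(x,y),z)[:2]
bl,br=P(342,551,.092),P(491,438,.092)
fl,fr=P(112,228,.092),P(255,127,.092)
ml,mr=P(245,397,.092),P(374,303,.092)
pads=[P(*q,.094) for q in((208,294),(290,237),(354,324),(273,385))]
ll,lr=P(334,494,.086),P(440,417,.086)
for n,v in(("bl",bl),("br",br),("fl",fl),("fr",fr),("ml",ml),("mr",mr),("ll",ll),("lr",lr)): print(n,np.round(v,4))
print("w",np.linalg.norm(bl-br),np.linalg.norm(fl-fr),"L",np.linalg.norm(bl-fl),np.linalg.norm(br-fr))
for a,b in((bl,fl),(br,fr),(pads[3],pads[0]),(pads[2],pads[1])): d=b-a;print("ang",np.degrees(np.arctan2(d[1],d[0])))
for a,b in((br,bl),(fr,fl),(mr,ml),(lr,ll)): d=b-a;print("perp",np.degrees(np.arctan2(d[1],d[0]))-90)
pc=np.mean(pads,0);print("pad",pc,"marks",(ml+mr)/2,"line",(ll+lr)/2, "box c",(bl+br+fl+fr)/4)
d=(pc-(bl+br)/2);print("pad->back",np.linalg.norm(d),np.degrees(np.arctan2(d[1],d[0])))
d=pc-(ll+lr)/2;print("pad->line",np.linalg.norm(d),np.degrees(np.arctan2(d[1],d[0])))
m=silhouettes("thumb","top")
if m:
  mm=m[0]["mask"];ys,xs=np.nonzero(mm);print(m[0]["score"],mm.sum(),at(f,(xs.mean(),ys.mean()),.094))
fs=optics.grab_frame("side")
print(proj(fs,[[*pc,.094]]),proj(f,[[*pc,.094]]))
m=silhouettes("thumb","side")
if m:
  mm=m[0]["mask"];ys,xs=np.nonzero(mm);print(m[0]["score"],mm.sum(),at(fs,(xs.mean(),ys.mean()),.094),m[0]["bbox"])
E
```

```text
bl [0.4489 0.0441]
br [ 0.4979 -0.0378]
fl [0.6286 0.1491]
fr [0.6771 0.0687]
ml [0.5316 0.0864]
mr [0.5743 0.0148]
ll [0.4778 0.0454]
lr [ 0.5118 -0.0134]
w 0.09544149574549972 0.09385943975190267 L 0.20813140103534705 0.2084453947062352
ang 30.290352736972043
ang 30.726326519622624
ang 30.081346171865977
ang 30.160121354771494
perp 30.917028836256407
perp 31.11559903354015
perp 30.79534355387304
perp 30.008022761089407
pad [0.57529973 0.0635307 ] marks [0.55295    0.05056867] line [0.49477961 0.01600322] box c [0.56310135 0.05601832]
pad->back 0.11846711537266699 30.643738222388677
pad->line 0.09350054118878554 30.551483580448316
0.86 1169 [0.57620123 0.06574907 0.094     ]
[[243.88381179 185.08433563]] [[233.74306    203.52816739]]
0.68 675 [0.57483509 0.06940651 0.094     ] [221.8, 173.8, 264.3, 203.0]
```

Request:
{"fn": "jog_arm", "kwargs": {
  "fingers": 0,
  "increments": [
    {"rotation": [0,0,6.8]},
    {"rotation": [0,0,6.8]},
    {"rotation": [0,0,6.8]},
    {"rotation": [0,0,6.8]},
    {"rotation": [0,0,6.9]},
    {"slide": [-20,0.7,2]},
    {"slide": [-40,0.7,2]},
    {"slide": [-40,0.7,2]},
    {"slide": [-40,0.7,2]},
    {"slide": [-40,0.7,2]},
    {"slide": [-40,0.7,2]},
    {"slide": [-40,0.7,2]},
    {"slide": [-40,0.7,2]},
    {"slide": [-40,0.7,2]},
    {"slide": [-40,0.7,2]},
    {"slide": [-40,0.7,2]},
    {"slide": [-40,0.7,2]},
    {"slide": [-40,0.7,2]},
    {"slide": [-40,0.7,2]},
    {"slide": [-40,0.7,2]}
  ]
}}

```text
invalid input
```

```bash
cat > e.py <<'E'
from h import *
from scipy.spatial.transform import Rotation as Rn
import sys
s=state();q=s["tool_rot"];R=Rn.from_quat([q[1],q[2],q[3],q[0]]).as_matrix()
print(s["time"],np.round(s["tool_pos"],4),"F",np.round(s["contact_force"],2),s["gripper_width"])
print("yaw y",np.degrees(np.arctan2(R[1,1],R[0,1])),"z",np.round(R[:,2],4))
T=np.array([float(a) for a in sys.argv[1:4]])
print("tool delta mm",np.round(R.T@(T-s["tool_pos"])*1000,1))
E
python3 e.py .575 .063 .11
```

```text
1.1 [0.2678 0.5647 0.2313] F [ 0.09  0.35 -0.01] 0.9986370198737327
yaw y 64.62768136447555 z [ 0.  0. -1.]
tool delta mm [-492.6 -321.7  121.3]
```

Request:
{"fn": "jog_arm", "kwargs": {
  "fingers": 0,
  "increments": [
    {"slide": [0,0,0],"rotation": [0,0,6.8]},
    {"slide": [0,0,0],"rotation": [0,0,6.8]},
    {"slide": [0,0,0],"rotation": [0,0,6.8]},
    {"slide": [0,0,0],"rotation": [0,0,6.8]},
    {"slide": [0,0,0],"rotation": [0,0,6.9]},
    {"slide": [-20,0.7,2],"rotation": [0,0,0]},
    {"slide": [-40,0.7,2],"rotation": [0,0,0]},
    {"slide": [-40,0.7,2],"rotation": [0,0,0]},
    {"slide": [-40,0.7,2],"rotation": [0,0,0]},
    {"slide": [-40,0.7,2],"rotation": [0,0,0]},
    {"slide": [-40,0.7,2],"rotation": [0,0,0]},
    {"slide": [-40,0.7,2],"rotation": [0,0,0]},
    {"slide": [-40,0.7,2],"rotation": [0,0,0]},
    {"slide": [-40,0.7,2],"rotation": [0,0,0]},
    {"slide": [-40,0.7,2],"rotation": [0,0,0]},
    {"slide": [-40,0.7,2],"rotation": [0,0,0]},
    {"slide": [-40,0.7,2],"rotation": [0,0,0]},
    {"slide": [-40,0.7,2],"rotation": [0,0,0]},
    {"slide": [-40,0.7,2],"rotation": [0,0,0]},
    {"slide": [-40,0.7,2],"rotation": [0,0,0]}
  ]
}}

```text
time: 2.77
tool_pos: [0.5722, 0.0685, 0.2015]
tool_rot: [0.0, 0.496, 0.868, 0.0]
contact_force: [0.4, 1.1, 0.6]
gripper_width: 0.002
```

```bash
python3 e.py .575 .063 .11
```

```text
2.7667 [0.5722 0.0685 0.2015] F [0.42 1.11 0.62] 0.002181891280677322
yaw y 30.510774601755806 z [ 6.e-04  1.e-04 -1.e+00]
tool delta mm [-6.1 -0.5 91.5]
```

Request:
{"fn": "jog_arm", "kwargs": {
  "increments": [
    {"slide": [-4,0,16],"rotation": [0,0,0]},
    {"slide": [-4,0,20],"rotation": [0,0,0]},
    {"slide": [0,0,20],"rotation": [0,0,0]},
    {"slide": [0,0,20],"rotation": [0,0,0]},
    {"slide": [0,0,14],"rotation": [0,0,0]},
    {"slide": [0,0,0],"rotation": [0,0,0]},
    {"slide": [0,0,0],"rotation": [0,0,0]},
    {"slide": [0,0,0],"rotation": [0,0,0]}
  ]
}}

```text
time: 3.43
tool_pos: [0.5764, 0.0637, 0.1127]
tool_rot: [0.001, 0.496, 0.868, 0.0]
contact_force: [-0.2, 0.6, -0.1]
gripper_width: 0.001
```

```bash
python3 e.py .575 .063 .095; python3 - <<'E'
from h import *
for c,(x,y) in (("top",(140,100)),("side",(150,110))):
    f=optics.grab_frame(c);i=f["frame"].copy()
    print(proj(f,[state()["tool_pos"]]))
    cv2.imwrite(f"pics/{c}1z.png",cv2.resize(i[y:y+200,x:x+220],None,fx=3,fy=2.99,interpolation=cv2.INTER_CUBIC))
E
```

```text
3.4333 [0.5764 0.0637 0.1127] F [-0.17  0.61 -0.14] 0.0006513760633251034
yaw y 30.54505693707518 z [ 2.1e-03 -1.0e-04 -1.0e+00]
tool delta mm [ 0.1 -1.6 17.7]
[[232.92719584 200.49736299]]
[[242.84669833 176.7884515 ]]
```

View pics/side1z.png

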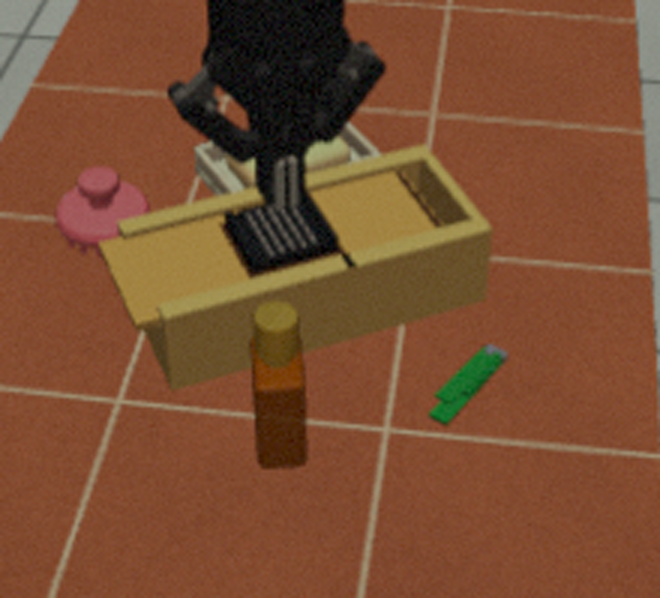

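View pics/top1z.png

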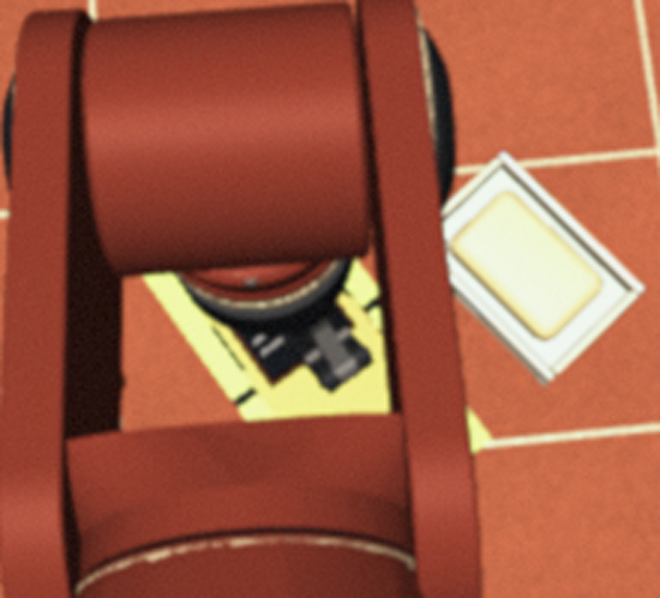

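The closed tip stands about 2 cm above the pad, at side-view pixel (243,178), over the pad's middle. Now I go down slowly to contact.

Request:
{"fn": "jog_arm", "kwargs": {
  "increments": [
    {"slide": [0,0,6],"rotation": [0,0,0]},
    {"slide": [0,-1,6],"rotation": [0,0,0]},
    {"slide": [0,-0.5,3],"rotation": [0,0,0]},
    {"slide": [0,0,1],"rotation": [0,0,0]},
    {"slide": [0,0,0],"rotation": [0,0,0]},
    {"slide": [0,0,0],"rotation": [0,0,0]}
  ]
}}

```text
time: 4.03
tool_pos: [0.5742, 0.0628, 0.0952]
tool_rot: [-0.0, 0.496, 0.868, -0.0]
contact_force: [0.2, 0.5, 0.0]
gripper_width: -0.0
```

Request:
{"fn": "jog_arm", "kwargs": {
  "increments": [
    {"slide": [0,0,1],"rotation": [0,0,0]},
    {"slide": [0,0,1],"rotation": [0,0,0]},
    {"slide": [0,0,1],"rotation": [0,0,0]},
    {"slide": [0,0,0],"rotation": [0,0,0]},
    {"slide": [0,0,0],"rotation": [0,0,0]}
  ]
}}

```text
time: 4.45
tool_pos: [0.5752, 0.0631, 0.094]
tool_rot: [0.001, 0.496, 0.868, 0.001]
contact_force: [-0.9, 1.7, 5.8]
gripper_width: -0.003
```

Request:
{"fn": "jog_arm", "kwargs": {
  "increments": [
    {"slide": [0,0,1],"rotation": [0,0,0]},
    {"slide": [0,0,1],"rotation": [0,0,0]},
    {"slide": [0,0,1],"rotation": [0,0,0]},
    {"slide": [0,0,0],"rotation": [0,0,0]},
    {"slide": [0,0,0],"rotation": [0,0,0]}
  ]
}}

```text
time: 4.87
tool_pos: [0.5759, 0.0635, 0.0922]
tool_rot: [0.001, 0.496, 0.868, 0.002]
contact_force: [-2.1, 2.5, 8.9]
gripper_width: 0.001
```

Request:
{"fn": "jog_arm", "kwargs": {
  "increments": [
    {"slide": [0,0,0.5],"rotation": [0,0,0]},
    {"slide": [0,0,0.5],"rotation": [0,0,0]},
    {"slide": [0,0,0],"rotation": [0,0,0]},
    {"slide": [0,0,0],"rotation": [0,0,0]}
  ]
}}

```text
time: 5.2
tool_pos: [0.5761, 0.0635, 0.0914]
tool_rot: [0.001, 0.496, 0.868, 0.002]
contact_force: [-2.6, 2.8, 9.5]
gripper_width: -0.0
```

Request:
{"fn": "jog_arm", "kwargs": {
  "increments": [
    {"slide": [0,1,0],"rotation": [0,0,0]},
    {"slide": [0,1.5,0],"rotation": [0,0,0]},
    {"slide": [0,1.5,0],"rotation": [0,0,0]},
    {"slide": [0,2,0],"rotation": [0,0,0]},
    {"slide": [0,2,0],"rotation": [0,0,0]},
    {"slide": [0,2,0],"rotation": [0,0,0]}
  ]
}}

```text
time: 5.7
tool_pos: [0.5847, 0.0687, 0.0914]
tool_rot: [0.001, 0.496, 0.868, 0.002]
contact_force: [-2.8, 2.8, 9.5]
gripper_width: -0.001
```

```bash
python3 e.py .575 .063 .0914;python3 - <<'E'
from h import *
f=optics.grab_frame("side")
cv2.imwrite(f"pics/side2z.png",cv2.resize(f["frame"][110:310,150:370],None,fx=3,fy=2.99,interpolation=cv2.INTER_CUBIC))
E
```

```text
5.7 [0.5847 0.0687 0.0914] F [-2.84  2.82  9.49] -0.00132795074210476
yaw y 30.530732297597254 z [ 0.004   0.0014 -1.    ]
tool delta mm [  0.1 -11.2  -0. ]
```

View pics/side2z.png

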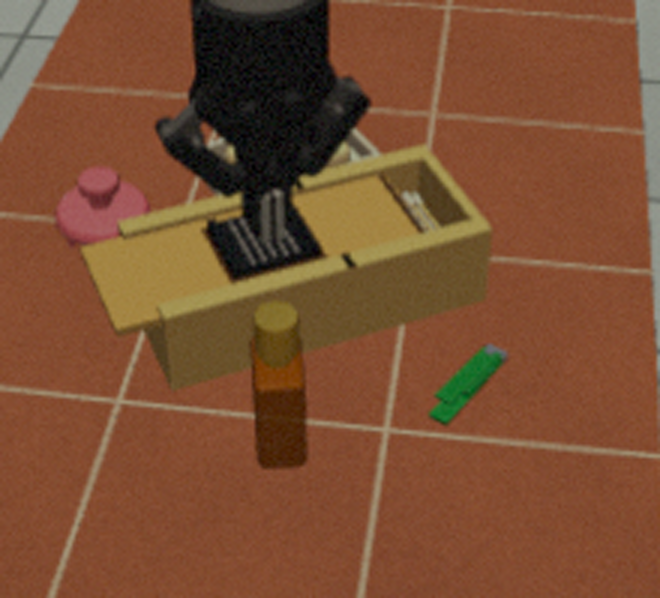

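The lid slid with the finger by about 10 mm. The box's corners haven't moved and the drag is about 1 N.

Request:
{"fn": "jog_arm", "kwargs": {
  "increments": [
    {"slide": [0,2.5,0],"rotation": [0,0,0]},
    {"slide": [0,3,0],"rotation": [0,0,0]},
    {"slide": [0,3,0],"rotation": [0,0,0]},
    {"slide": [0,3,0],"rotation": [0,0,0]},
    {"slide": [0,3,0],"rotation": [0,0,0]},
    {"slide": [0,3,0],"rotation": [0,0,0]},
    {"slide": [0,3,0],"rotation": [0,0,0]},
    {"slide": [0,3,0],"rotation": [0,0,0]},
    {"slide": [0,3,0],"rotation": [0,0,0]},
    {"slide": [0,2.5,0],"rotation": [0,0,0]}
  ]
}}

```text
time: 6.58
tool_pos: [0.6098, 0.0835, 0.0915]
tool_rot: [0.001, 0.496, 0.868, 0.002]
contact_force: [-2.7, 2.4, 10.6]
gripper_width: -0.003
```

```bash
python3 e.py .575 .063 .0914;python3 - <<'E'
from h import *
f=optics.grab_frame("side")
cv2.imwrite(f"pics/side3z.png",cv2.resize(f["frame"][110:310,150:370],None,fx=3,fy=2.99,interpolation=cv2.INTER_CUBIC))
E
```

```text
6.5833 [0.6098 0.0835 0.0915] F [-2.71  2.44 10.58] -0.002655145312439909
yaw y 30.536005751735033 z [ 0.0041  0.0015 -1.    ]
tool delta mm [ -0.  -40.4  -0. ]
```

View pics/side3z.png

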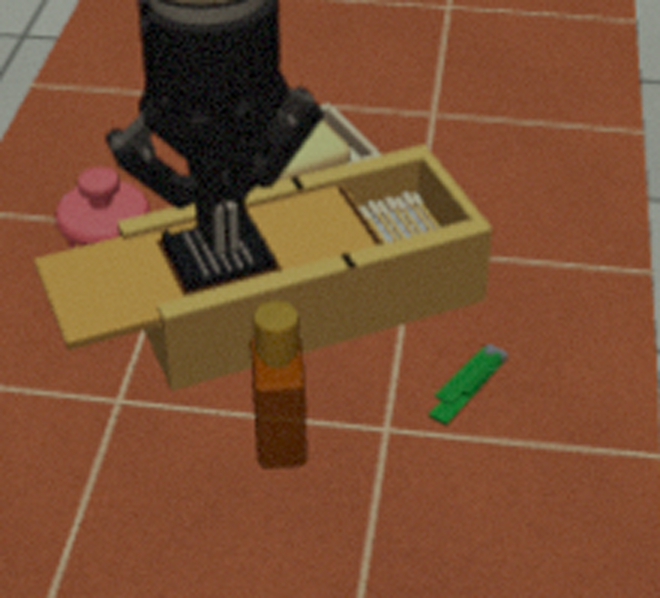

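The lid is now about half open and the box hasn't moved.

Request:
{"fn": "jog_arm", "kwargs": {
  "increments": [
    {"slide": [0,2.5,0],"rotation": [0,0,0]},
    {"slide": [0,3,0],"rotation": [0,0,0]},
    {"slide": [0,3,0],"rotation": [0,0,0]},
    {"slide": [0,3,0],"rotation": [0,0,0]},
    {"slide": [0,3,0],"rotation": [0,0,0]},
    {"slide": [0,3,0],"rotation": [0,0,0]},
    {"slide": [0,3,0],"rotation": [0,0,0]},
    {"slide": [0,2.5,0],"rotation": [0,0,0]},
    {"slide": [0,2,0],"rotation": [0,0,0]},
    {"slide": [0,1,0],"rotation": [0,0,0]}
  ]
}}

```text
time: 7.47
tool_pos: [0.6322, 0.0968, 0.0917]
tool_rot: [0.001, 0.496, 0.868, 0.002]
contact_force: [-2.1, 2.4, 10.3]
gripper_width: -0.0
```

```bash
python3 e.py .575 .063 .0914;python3 - <<'E'
from h import *
f=optics.grab_frame("side")
cv2.imwrite(f"pics/side4z.png",cv2.resize(f["frame"][140:260,170:330],None,fx=5,fy=5,interpolation=cv2.INTER_CUBIC))
f=optics.grab_frame("top")
cv2.imwrite(f"pics/top4z.png",cv2.resize(f["frame"][100:300,140:360],None,fx=3,fy=2.99,interpolation=cv2.INTER_CUBIC))
E
```

```text
7.4667 [0.6322 0.0968 0.0917] F [-2.13  2.36 10.31] -0.00035909137875310247
yaw y 30.541224270467087 z [ 0.0044  0.0017 -1.    ]
tool delta mm [ -0.1 -66.5  -0. ]
```

View pics/side4z.png

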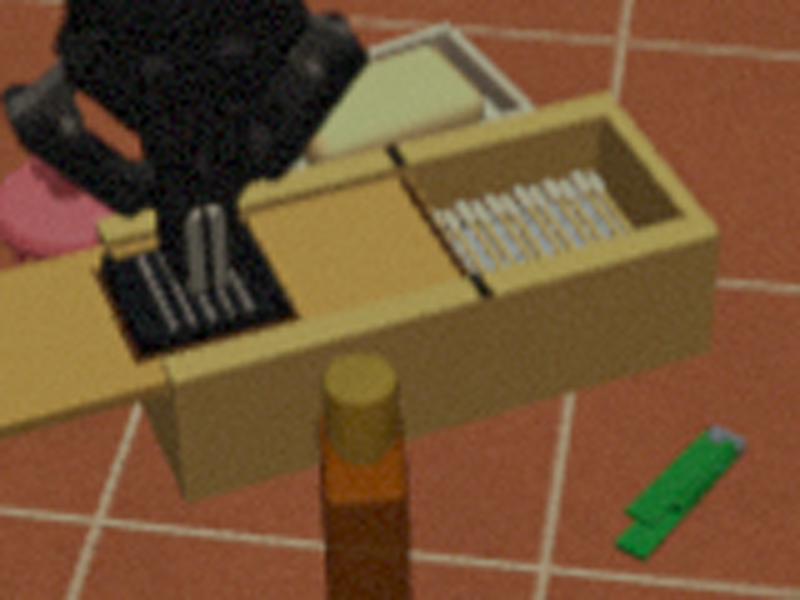

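View pics/top4z.png

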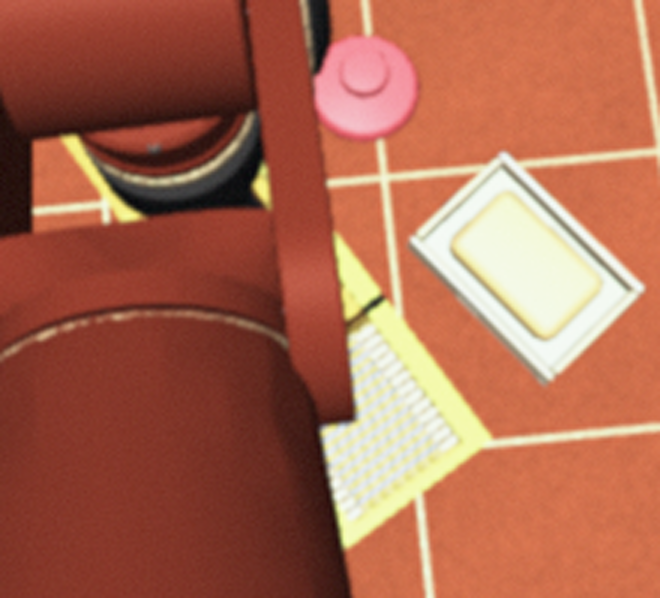

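The lid's edge is about 5 mm short of the marks, which show at zoomed (395,155) and (482,285). I finish in small steps and watch the force.

Request:
{"fn": "jog_arm", "kwargs": {
  "increments": [
    {"slide": [0,1,0],"rotation": [0,0,0]},
    {"slide": [0,1,0],"rotation": [0,0,0]},
    {"slide": [0,1,0],"rotation": [0,0,0]},
    {"slide": [0,0.5,0],"rotation": [0,0,0]},
    {"slide": [0,0,0],"rotation": [0,0,0]}
  ]
}}

```text
time: 7.98
tool_pos: [0.6349, 0.0984, 0.0915]
tool_rot: [0.001, 0.496, 0.868, 0.002]
contact_force: [-2.3, 1.8, 9.8]
gripper_width: 0.004
```

Request:
{"fn": "jog_arm", "kwargs": {
  "increments": [
    {"slide": [0,0.7,0],"rotation": [0,0,0]},
    {"slide": [0,0.7,0],"rotation": [0,0,0]},
    {"slide": [0,0,0],"rotation": [0,0,0]}
  ]
}}

```text
time: 8.23
tool_pos: [0.635, 0.0985, 0.0909]
tool_rot: [0.0, 0.496, 0.868, 0.0]
contact_force: [-5.3, 0.4, 10.4]
gripper_width: -0.002
```

```bash
python3 e.py .575 .063 .0914;python3 - <<'E'
from h import *
f=optics.grab_frame("side")
cv2.imwrite(f"pics/side5z.png",cv2.resize(f["frame"][140:260,170:330],None,fx=5,fy=5,interpolation=cv2.INTER_CUBIC))
E
```

```text
8.2333 [0.635  0.0985 0.0909] F [-5.27  0.35 10.38] -0.0024012437185263933
yaw y 30.543905355931205 z [ 7.e-04  0.e+00 -1.e+00]
tool delta mm [ -0.1 -69.7  -0.5]
```

View pics/side5z.png

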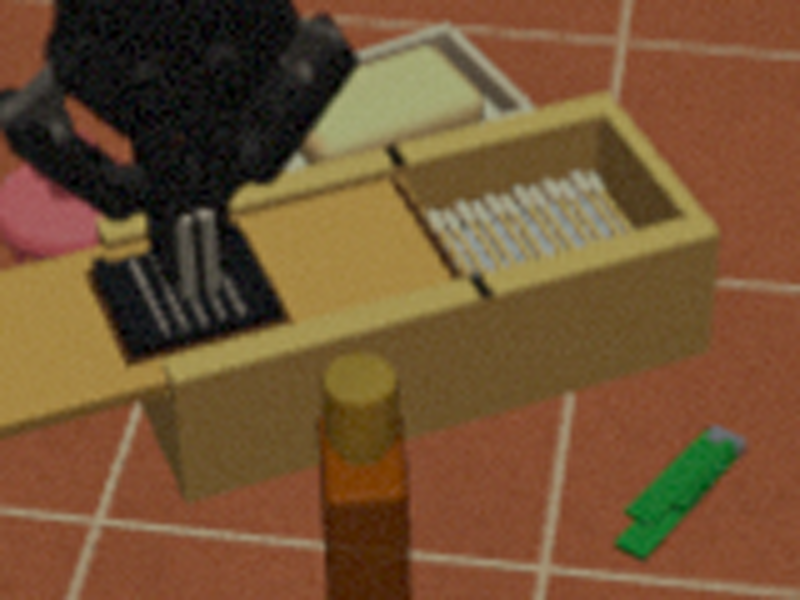

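The finger stalled at 0.635, 0.0985 while the force along the slide rose from 1 N to 4.4 N, so the lid is at its stop. I ease off the push and lift straight up.

Request:
{"fn": "jog_arm", "kwargs": {
  "increments": [
    {"slide": [0,-0.4,0],"rotation": [0,0,0]},
    {"slide": [0,-0.3,0],"rotation": [0,0,0]},
    {"slide": [0,0,0],"rotation": [0,0,0]},
    {"slide": [0,0,-1],"rotation": [0,0,0]},
    {"slide": [0,0,-2],"rotation": [0,0,0]},
    {"slide": [0,0,-3],"rotation": [0,0,0]},
    {"slide": [0,0,-5],"rotation": [0,0,0]},
    {"slide": [0,0,-10],"rotation": [0,0,0]},
    {"slide": [0,0,-20],"rotation": [0,0,0]},
    {"slide": [0,0,-30],"rotation": [0,0,0]},
    {"slide": [0,0,-30],"rotation": [0,0,0]},
    {"slide": [20,0,-10],"rotation": [0,0,0]},
    {"slide": [40,0,0],"rotation": [0,0,0]},
    {"slide": [40,0,0],"rotation": [0,0,0]},
    {"slide": [40,0,0],"rotation": [0,0,0]},
    {"slide": [40,0,0],"rotation": [0,0,0]},
    {"slide": [40,0,0],"rotation": [0,0,0]},
    {"slide": [40,0,0],"rotation": [0,0,0]},
    {"slide": [40,0,0],"rotation": [0,0,0]},
    {"slide": [20,0,0],"rotation": [0,0,0]}
  ]
}}

```text
time: 9.95
tool_pos: [0.4688, 0.3767, 0.1998]
tool_rot: [-0.001, 0.495, 0.869, 0.0]
contact_force: [-0.5, 0.9, -0.8]
gripper_width: -0.002
```

```bash
python3 e.py .575 .063 .0914;python3 - <<'E'
from h import *
P={}
for c,(x,y) in (("top",(130,100)),("side",(150,110))):
    f=optics.grab_frame(c)
    cv2.imwrite(f"pics/{c}6z.png",cv2.resize(f["frame"][y:y+200,x:x+220],None,fx=3,fy=2.99,interpolation=cv2.INTER_CUBIC))
    for n,z in(("thumb_top",.094),("lid_edge",.086),("stop_mark",.086),("swab_box",.03),("perfume_mid",.08),("clipper_mid",.038),("soap_dish_mid",.0435),("brush_mid",.053)):
        for r in place_of(n,c)[:1]: print(c,n,np.round(r["uv"],1),round(r["score"],2),np.round(at(f,r["uv"],z),4))
E
```

```text
9.95 [0.4688 0.3767 0.1998] F [-0.49  0.87 -0.77] -0.0016572391414345945
yaw y 30.700039849476948 z [-5.0e-04  1.3e-03 -1.0e+00]
tool delta mm [-324.1  -68.8  108. ]
top thumb_top [208.9 168.2] 0.97 [0.6363 0.0979 0.094 ]
top lid_edge [246.3 216.5] 0.86 [0.5541 0.0459 0.086 ]
top stop_mark [244.2 218.7] 0.71 [0.5509 0.0496 0.086 ]
top swab_box [241.5 219.1] 0.63 [0.5587 0.055  0.03  ]
top perfume_mid [160.9 224.6] 0.85 [0.5556 0.1818 0.08  ]
top clipper_mid [208.6 287.1] 0.55 [0.4516 0.1186 0.038 ]
top soap_dish_mid [315.4 189. ] 0.61 [ 0.5955 -0.0749  0.0435]
top brush_mid [259.1 127.3] 0.78 [0.7112 0.0095 0.053 ]
side thumb_top [208.4 193.6] 0.8 [0.6345 0.0962 0.094 ]
side lid_edge [256.7 188.1] 0.95 [0.5523 0.0593 0.086 ]
side stop_mark [257.  188.5] 0.63 [0.5515 0.0604 0.086 ]
side swab_box [252.1 210.1] 0.71 [0.5615 0.059  0.03  ]
side perfume_mid [243.3 237.2] 0.77 [0.5569 0.1817 0.08  ]
side soap_dish_mid [243.3 167.8] 0.87 [ 0.5974 -0.0543  0.0435]
side brush_mid [184.2 177.3] 0.62 [0.7085 0.0057 0.053 ]
```

View pics/top6z.png

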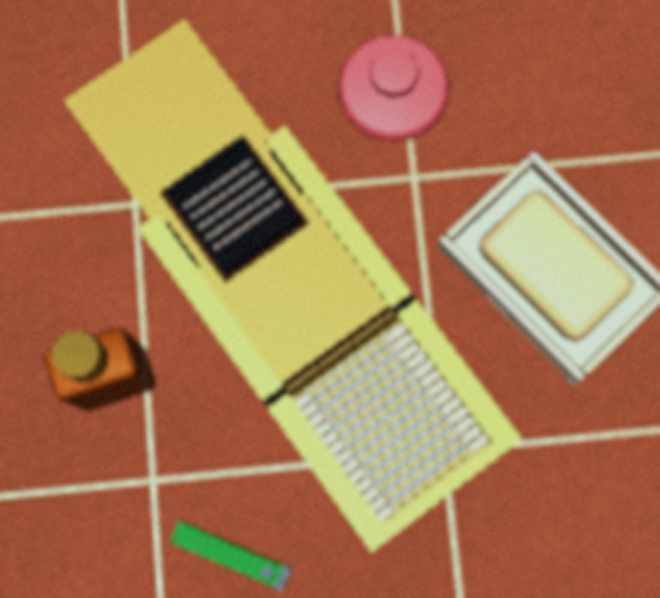

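View pics/side6z.png

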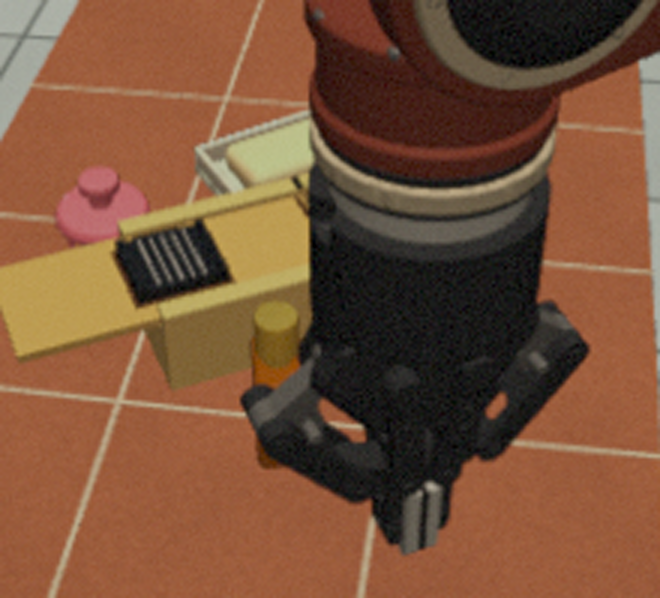

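```bash
python3 - <<'E'
from h import *
f=optics.grab_frame("top")
cv2.imwrite("pics/top7z.png",cv2.resize(f["frame"][185:245,210:280],None,fx=10,fy=10,interpolation=cv2.INTER_CUBIC))
u=lambda x,y:(130+x/3,100+y/2.99)
P=lambda x,y,z:at(f,u(x,y),z)[:2]
pads=[P(*q,.094) for q in((161,194),(243,137),(307,220),(228,281))]
pc=np.mean(pads,0);d=np.array([.8616,.5075])
c=np.mean([P(372,551,.092),P(521,438,.092),P(142,228,.092),P(285,127,.092)],0)
m=(P(275,397,.092)+P(405,303,.092))/2
print(pc,c,m,"lid",(pc-c)@d,(pc-m)@d-.012)
# predicted edges
for L in(.080,.085):
  print(L,proj(f,[[*(c+d*(-.097+L)+s*np.array([.5075,-.8616])*.034),.086] for s in(-1,1)]))
E
```

```text
[0.6343446  0.09904905] [0.56310135 0.05601832] [0.55292381 0.05030715] lid 0.08322127842057714 0.08288867431327498
0.08 [[228.14422549 232.83481363]
 [263.0715134  207.51350087]]
0.085 [[226.29489254 230.26623666]
 [261.2033431  205.00561375]]
```

View pics/top7z.png

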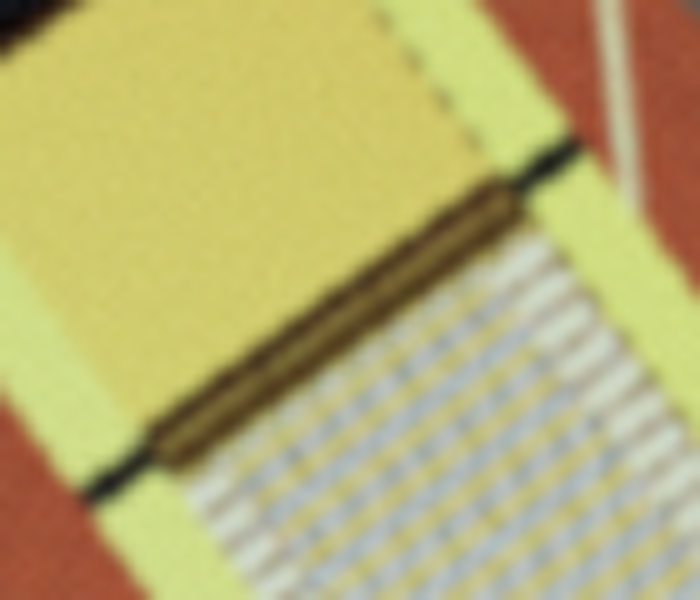

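The close-up shows the dark lid line from (150,435) to (490,185), within about 1 px of the prediction for an opening of 85 mm. The lid's edge lies on the line through the two stop marks, and the pad is up. I'm handing in.

```bash
python3 -c "
from plant import manip,state
print(manip.job_done(),state()['time'])"
```

```text
the job is handed in; nothing more can be done
the job is handed in; nothing more can be done
```

I opened the box with the closed fingertip and handed the job in; no verdict was reported. I pressed the pad down about 2.5–3 mm (about 10 N) and pushed the lid about 68 mm along the box. The finger stopped advancing there and the push force rose from about 1 N to 4.4 N. I then eased off, lifted straight up and moved well clear. The robot clock read about 10 s when I finished moving, against the 38 s limit.

**Lid:** In the last top picture the back edge lies on the line of the stop marks. The dark lid line is within about 1 px of where an 85 mm opening puts it. My coarser measurement from the pad's corners gave about 83 mm, a 2 mm disagreement that is within the calibration error. I trust the stop force and the lid line more.

**Box and bystanders:** The box's corners are at the same pixels as before the push. The perfume, soap dish and brush are within detection noise of where they started, and so is the clipper in the top view. In the last side picture the arm hid the clipper and part of the perfume and box, so the clipper was checked only from above.

**Pad:** The pad looks fully up in both views and the network finds it at rest height, but I could not measure its last millimetre.

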